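# Feed the top reference tile onto the analyser's deck

### The arm

A 6-joint arm with a two-finger parallel gripper is mounted at the origin on the work surface. World frame = base frame: x ahead of the robot, y to its left, z up, the work surface at z = 0. Lengths are in m, angles in rad, forces in N, time in s.
With the tool pointing down it reaches from about 0.35 to 0.95 m from the base axis. Payload 17.4 kg.
Tool frame: the origin (TCP) lies between the finger pads; the fingertips stand arm.finger_overhang ahead of it and the grasp point (between the pads) lies 11 mm behind it (arm.finger_overhang is the distance from the TCP to the fingertips, in m); z points along the fingers, x is the direction in which the jaws open and shut, and the axes are right-handed (so a half turn about z gives the same grasp; the last joint's range is limited). The gripper opens to 93 mm and grips with 3 to 60 N. Pads are 15 mm wide; open, the fingers measure 128 mm over their backs; the gripper's body (75 mm by 188 mm) begins 65 mm behind the grasp point.
Start: joints at [-1.203, 0.116, 1.442, -0, 1.584, -0.038], TCP at [0.266, -0.62, 0.227] pointing down, gripper open.
Joint ranges: [-2.83, 2.83], [-0.83, 2.19], [0.07, 2.5], [-1.14, 4.28], [0.01, 3], [-2.97, 2.97]. Speed limits (rad/s): [1.89, 1.89, 2.22, 3.14, 3.14, 3.14].

### API

Orientations are given as a unit quaternion [x, y, z, w].
In Python, from station import arm gives the robot as it stands.
- The arm moves only by the tool drive_tool, never from a script. Its argument "targets" is a list of rows, each an object of numbers: "x", "y", "z": the shift along the world's x, y, z normalised to -1 to 1, where 1 is 0.03 m; "ax", "ay", "az": the turn, a rotation vector about the world's x, y, z normalised to -1 to 1, where 1 is 180 degrees; "grip": the closure, from -1 (fully open) to 1 (shut). A call has 1 to 8 rows; each row shifts and turns the commanded pose from where the row before left it; what a row does not reach is not made up. A row lasts 1/12 s, in which the tool goes at most 41.7 mm and 7.16 degrees, less where a joint would pass 70% of its speed; a pose out of reach is approached as far as the arm can. A call with a number of a shift or a turn outside -1 to 1 is refused whole. A call with a gripper value outside its range is refused whole. The fingers move at their own pace and stop on an object; "squeeze" is the grip in N (left out, the last holds). Time passes only in rows, so rows that do not move let the fingers close. It gives the time, the measured TCP pose, the force and the opening at its end, in the units of the state.
- arm.get_state(): the state, without advancing time (a new reading comes with each control period).
- arm.grab_frame(name): name is "scene" or "top"; returns (picture, depth): 384x512x3 uint8, red, green, blue; 384x512 float32, m along the optical axis (not along the pixel's ray), 0 where there is no reading.
- arm.calibration(name): a dict with "fx", "fy", "cx", "cy" (pixels), "D" ([k1, k2, p1, p2, k3] as OpenCV has them; the pictures are not rectified), "world_to_cam" (4x4, takes a point from world to camera coordinates). Camera axes: x right, y up, looking along -z (the intrinsics and any distortion apply to the point x, -y, -z); pixel columns grow to the right and rows downward; lengths in m; the calibration is good to about 2 mm. A picture is of the moment at which its call begins. calibration takes no time and is no camera call.
- arm.sign_off(): hands the job in, once; it reports no verdict.
The state is a dict: "clock": time; "joints": joint angles; "qvel": joint speeds; "joint_torque": joint torques, N m; "tool_pos": TCP position; "orientation": TCP orientation; "ft_force": force on the tool from outside, world axes, zero at the start; "moment": the same for the moment, N m; "width": opening from 0.0 (shut) to 1.0 (fully open).
Only numpy, scipy, OpenCV 4.12 (cv2) and the standard library are available. Lean on these libraries where they do the work, as an engineer would, in place of code of your own. Each camera call takes 0.05 s, during which the arm holds its last target.

### The job

Slide the top ceramic tile sideways off the stack, along the guides and fully onto the dark steel deck, without lifting it and without shifting the tiles below. Push it on until it meets the rubber-faced stop, press it there with about 10 newtons for a second (never 20 or more), then leave it lying flat against the rubber pads and take the arm away. Leave the beaker, the jar and the mouse where they are.

Things in the scene. Friction and masses are not known exactly. Their poses are not given: they have to be found in the camera images.
- loader: Fixed grey loader, base plate 370 x 150 x 12 mm. Origin on the bench under it, on its centre line; x points along the slide, from stack to stop, y across, z up. The stack stands on the plate near x = -100 mm, open behind. Two guide rails 8 mm wide (inner faces at y = -58 and +58 mm, tops at z = 40 mm) flank stack and deck from x = -160 to +140 mm.
- deck_entry (a point): Middle of the dark steel deck's edge that faces the stack, on its surface; axes as the loader's. It lies at loader x = -30, z = 34 mm; the deck runs level from here in +x to under the stop. The surface is 2 mm below the underside of the top tile on the stack. Between stack and deck is a gap of about 15 mm which the sliding tile bridges.
- top_centre (a point): Centre (half-way up) of the top tile: white ceramic, 110 x 110 x 8 mm, about 0.24 kg, loose, square to the loader within 2 degrees, same axes. Centre at z = 40 mm on the stack, 38 mm on the deck. Slides with 1 to 2 N. Too wide to grip: push its rear (-x) edge above the second tile, whose top is 4 mm below this centre; tiles lie ragged by 1 to 2 mm.
- tile_second: The second tile from the top, same size and material; origin at the centre of its underside, z up. Must stay put.
- tile_third: The third tile from the top, same size; origin at the centre of its underside. Must stay put.
- tile_bottom: The lowest tile, same size; origin at the centre of its underside. Must stay put.
- stop: End stop on the deck: fixed grey housing 45 x 90 x 34 mm; origin at loader x = 142, z = 34 mm, at the foot of the face that looks to the stack; axes as the loader's. An aluminium nose with two black rubber pads (22 mm wide, at y = -26 and +26 mm) stands out from it. Its clamped setting changes and is not measured: pad faces 26 to 44 mm before the origin. Pads give 1 mm per 5 N.
- pin (a joint): How far the thin steel feeler pin between the pads is pushed in, in m: 0 = untouched, standing 6 mm proud of the pads; 0.006 = tile just at the pads' faces; more when the pads are squeezed. Its spring is very weak (under 0.5 N).
- beaker: Bystander: glass beaker, 70 mm across, 90 mm high; origin at the centre of its underside.
- jar: Bystander: white plastic jar, 60 mm across, 85 mm high; origin at the centre of its underside.
- mouse: Bystander: grey computer mouse, 100 x 60 x 33 mm; origin on its underside.
- tile_top: The same top tile as top_centre; its origin is the centre of its underside, 4 mm below that point.
Not all that is in view belongs to the job. Leave any green, red or yellow look-alike of the tile_top alone.

How it is judged:
On the way, in this order (a step that is already met when the one before it is completed fails the run):
1. the top tile has been slid fully off the stack onto the deck (x of top_centre in the frame of loader above 0.02 m and z of top_centre in the frame of loader below 0.0395 m), for 0.05 s.
2. the tile is pressed against the stop with 5 to 17 N for half a second (contact force between tile_top and stop between 5 and 17 N), for 0.5 s.
At the end, for the whole second after the job is handed in: The former top tile lies at rest flat on the deck, between the guides, wholly off the stack, its front edge within 2 mm of the stop's pads (pin pushed in more than 4 mm); the three other tiles lie within 4 mm of where they began (all of step 1 and z of top_centre in the frame of loader above 0.036 m and value of joint pin above 0.004 m and angle between top_centre's own z axis and vertical below 0.03 rad and linear speed of tile_top below 0.01 m/s and distance of each of tile_second, tile_third, tile_bottom from where it was at the start of the episode below 0.004 m); the robot touches nothing.
It fails at once if the tile is pressed against the stop with 20 N or more (contact force between tile_top and stop above 20 N).
It fails at once if the top tile is lifted (by more than 8 mm) or tipped (z of top_centre in the frame of loader above 0.048 m or angle between top_centre's own z axis and vertical above 0.15 rad).
It fails at once if a lower tile is shifted by more than 4 mm (distance of any of tile_second, tile_third, tile_bottom from where it was at the start of the episode above 0.004 m).
It fails at once if the beaker, jar or mouse is moved (distance of any of beaker, jar, mouse from where it was at the start of the episode above 0.015 m).
It also fails if it takes over 58 s, if anything falls off the work surface, if the arm or the gripper's body presses on something with over 40 N, if the wrist force passes 120 N, or if a joint passes its speed limit or range.

## Working session

There is one attempt and no reset: what is moved stays moved. The work goes in short steps, Python scripts to look and compute and a tool call to move; the robot and the scene stay as the last step left them, time stands still between calls to the robot, and variables do not carry over. Pictures are saved under pics/ and viewed, and the job is handed in when it is done.

Besides the shell and the picture viewer there is one more tool, called after "Emit:" by a JSON object that holds its "op" and its "data", one argument or row to a line. drive_tool: Moves the arm, as the interface text tells. Scaled input: -1 to 1 covers 0.03 m each way for a shift and 180 degrees each way for a turn. Its arguments: {"type":"object","properties":{"targets":{"type":"array"},"squeeze":{"type":"number"}},"required":["targets"]}

```bash
mkdir -p pics; ls; python3 - <<'E'
from station import arm
import cv2,numpy as np
print(arm.get_state()); print(arm.finger_overhang)
for n in("scene","top"):
    p,d=arm.grab_frame(n); cv2.imwrite(f"pics/{n}0.png",p[:,:,::-1]); np.savez(f"pics/{n}0.npz",p=p,d=d)
    c=arm.calibration(n); print(n,c)
E
```

```text
pics
{'clock': 0.0, 'joints': array([-1.20280269e+00,  1.16467559e-01,  1.44229041e+00, -3.84396584e-06,
        1.58397393e+00, -3.78087878e-02]), 'qvel': array([ 1.43052506e-03,  5.22896478e-04, -8.11989790e-04, -4.38819281e-04,
       -9.38955049e-05, -2.95121445e-04]), 'joint_torque': array([-2.46451593e-03, -7.21261883e+01, -6.22605729e+01,  7.78301689e-02,
        2.37997470e-02, -6.15881004e-05]), 'tool_pos': array([ 0.26637396, -0.62000075,  0.22590198]), 'orientation': array([ 8.35091506e-01, -5.50110763e-01, -4.64620036e-04, -3.29549087e-04]), 'ft_force': array([0.21475675, 0.02100507, 0.44991161]), 'moment': array([-0.04521213,  0.00701454,  0.03103201]), 'width': 0.9992539888706249}
0.008
scene {'fx': 465.6363809423588, 'fy': 465.6363809423588, 'cx': 263.63180643505905, 'cy': 196.92080865159858, 'D': array([0.00224523, 0.        , 0.        , 0.        , 0.        ]), 'world_to_cam': array([[-0.51535078,  0.85695194, -0.00685163,  0.36945085],
       [-0.65070536, -0.3860912 ,  0.65384717,  0.32223873],
       [ 0.55767025,  0.34141904,  0.75659562, -1.56598345],
       [ 0.        ,  0.        ,  0.        ,  1.        ]])}
top {'fx': 394.6655968722197, 'fy': 394.6655968722197, 'cx': 257.99610193271224, 'cy': 192.42624310350823, 'D': array([-0.0738204,  0.       ,  0.       ,  0.       ,  0.       ]), 'world_to_cam': array([[-0.0275319 , -0.99937683, -0.02208964, -0.03251697],
       [ 0.99778009, -0.02881497,  0.06003828, -0.60876637],
       [-0.06063738, -0.02038764,  0.99795163, -1.02799619],
       [ 0.        ,  0.        ,  0.        ,  1.        ]])}
```

View pics/scene0.png

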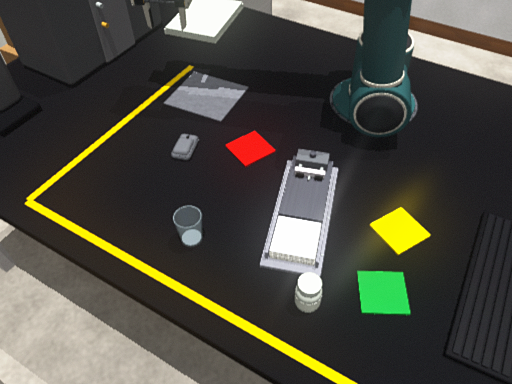

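View pics/top0.png

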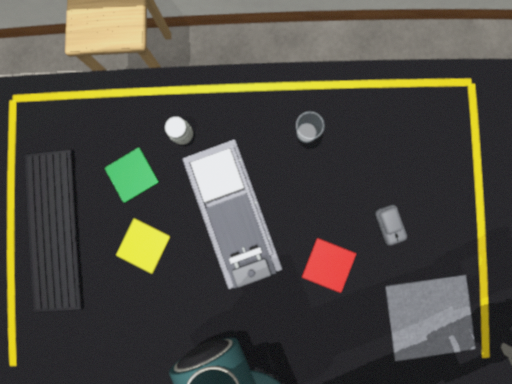

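Candidates in the top picture: a white tile on the stack (218,175), green (131,175), yellow (143,246) and red (329,265) squares. The white one inside the grey loader matches the description. The stop is at (250,265), the jar at (180,130), the beaker at (310,127) and the mouse at (391,225). Next I'll check a close crop and measure.

```bash
cat > h.py <<'E'
import numpy as np,cv2
from station import arm
def cloud(n,d):
    c=arm.calibration(n);K=np.array([[c['fx'],0,c['cx']],[0,c['fy'],c['cy']],[0,0,1]])
    v,u=np.mgrid[:384,:512]
    q=cv2.undistortPoints(np.stack([u,v],-1).reshape(-1,1,2).astype(float),K,c['D']).reshape(384,512,2)
    P=np.stack([q[...,0]*d,-q[...,1]*d,-d],-1)
    T=np.linalg.inv(c['world_to_cam'])
    return P@T[:3,:3].T+T[:3,3]
def proj(n,X):
    c=arm.calibration(n);K=np.array([[c['fx'],0,c['cx']],[0,c['fy'],c['cy']],[0,0,1]])
    X=np.atleast_2d(X);p=X@c['world_to_cam'][:3,:3].T+c['world_to_cam'][:3,3]
    p=p*[1,-1,-1]
    return cv2.projectPoints(p,np.zeros(3),np.zeros(3),K,c['D'])[0].reshape(-1,2)
E
python3 - <<'E'
from h import *
for n,(a,b,c,d) in dict(top=(125,300,165,295),scene=(140,320,250,350)).items():
    z=np.load(f"pics/{n}0.npz");p=z['p'];P=cloud(n,z['d'])
    cv2.imwrite(f"pics/crop_{n}.png",cv2.resize(p[a:b,c:d,::-1],None,fx=4 if n=='scene' else 3.4,fy=3.3,interpolation=cv2.INTER_CUBIC)[:600])
    M=(p.min(-1)>190)
    m=np.zeros_like(M);m[a:b,c:d]=M[a:b,c:d]
    m&=(P[...,2]>.02)&(P[...,2]<.055)
    cn,lab,st,ce=cv2.connectedComponentsWithStats(m.astype(np.uint8))
    i=1+np.argmax(st[1:,4]);Q=P[lab==i]
    print(n,st[i],ce[i],Q.mean(0),np.median(Q,0),cv2.minAreaRect(Q[:,:2].astype(np.float32)))
    # base plate + loader
    m=np.zeros_like(M);m[a:b,c:d]=1;m=(m>0)&(P[...,2]>.006)&(P[...,2]<.05)
    cn,lab,st,ce=cv2.connectedComponentsWithStats(m.astype(np.uint8))
    i=1+np.argmax(st[1:,4]);Q=P[lab==i]
    print(' loader',st[i],cv2.minAreaRect(Q[:,:2].astype(np.float32)))
    for k in (0.0,):
        bench=P[(P[...,2]<.01)&(P[...,2]>-.02)];print(' bench z',np.median(bench[:,2]))
E
```

```text
top [ 191  149   52   53 1754] [216.65678449 174.7690992 ] [0.65515725 0.05602324 0.04404051] [0.6553261  0.05566676 0.04416965] ((0.6552196741104126, 0.05738005042076111), (0.11003555357456207, 0.11367637664079666), 18.08610725402832)
 loader [ 183  140   98  148 6733] ((0.5551910996437073, 0.02254313975572586), (0.3700139820575714, 0.15031784772872925), 18.364038467407227)
 bench z 0.0004077340130019813
scene [ 265  166   56   95 1921] [293.05205622 234.06507028] [0.65175829 0.04599421 0.04404521] [0.65700614 0.04928422 0.04450296] ((0.5723406076431274, 0.021481014788150787), (0.2931778132915497, 0.12092799693346024), 18.41156578063965)
 loader [ 259  155   79  122 5932] ((0.5560055375099182, 0.019200041890144348), (0.3729211688041687, 0.15474192798137665), 18.328617095947266)
 bench z 0.0014900838161227004
```

```bash
ls pics
```

```text
crop_scene.png
crop_top.png
scene0.npz
scene0.png
top0.npz
top0.png
```

View pics/crop_top.png

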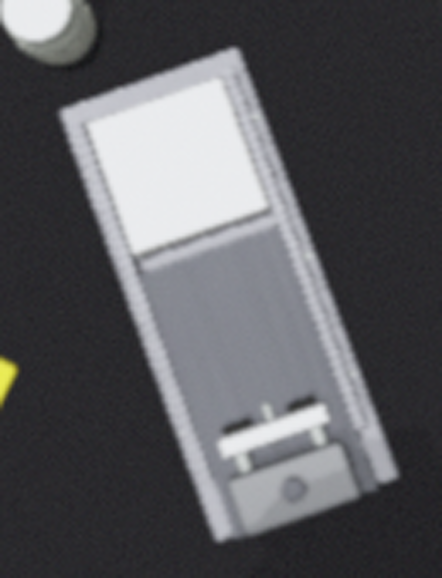

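View pics/crop_scene.png

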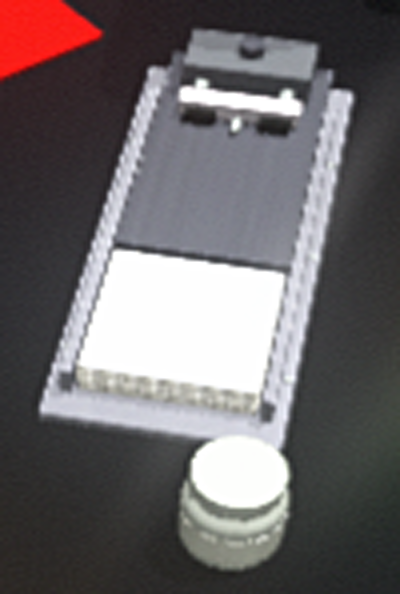

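The crops show the white tile lying on the ragged stack inside the guides. The nose with its two black pads and feeler pin is at the far end, nearest the robot. Both confirm the choice.

```bash
cat >> h.py <<'E'
th=np.deg2rad(18.36);U=-np.array([np.cos(th),np.sin(th)]);V=np.array([-U[1],U[0]])
O=np.array([.5552,.0225])
def L(X): X=np.asarray(X)[...,:2]-O; return np.stack([X@U,X@V],-1)*1000
def W(x,y=0): return O+U*x/1000+V*y/1000
E
python3 - <<'E'
from h import *
z=np.load("pics/top0.npz");p=z['p'];P=cloud('top',z['d']);l=L(P)
m=(np.abs(l[...,0])<215)&(np.abs(l[...,1])<100)
# height profile along centre and along pad line
for y0,y1 in((-6,6),(-34,-18),(18,34)):
  print(y0,[(int(x),round(float(np.median(P[...,2][m&(l[...,0]>=x)&(l[...,0]<x+4)&(l[...,1]>y0)&(l[...,1]<y1)]))*1000,0)) for x in list(range(-192,-144,4))+list(range(-60,-20,4))+list(range(80,196,4)) if (m&(l[...,0]>=x)&(l[...,0]<x+4)&(l[...,1]>y0)&(l[...,1]<y1)).any()])
w=m&(p.min(-1)>195)&(P[...,2]>.038)&(l[...,0]<0)
print('tile L',cv2.minAreaRect(l[w].astype(np.float32)),w.sum())
for n,(a,b,c,d),h in(('jar',(110,150,160,197),.06),('beaker',(105,150,290,330),.06)):
    Q=P[a:b,c:d].reshape(-1,3);Q=Q[Q[:,2]>h];print(n,Q.mean(0),L(Q).min(0),L(Q).max(0))
print(W(-185),W(-100),W(105))
# overlay rails in scene/top
for n in('top','scene'):
    q=np.load(f"pics/{n}0.npz")['p'][:,:,::-1].copy();q=cv2.resize(q,None,fx=4,fy=4,interpolation=cv2.INTER_CUBIC)
    def poly(pts,zz,col):
        X=np.array([[*W(*t),zz] for t in pts]);cv2.polylines(q,[np.int32(proj(n,X)*4+1.5)],True,col,1)
    poly([(-185,-75),(185,-75),(185,75),(-185,75)],.012,(0,0,255))
    poly([(-160,-58),(140,-58),(140,58),(-160,58)],.040,(0,160,0))
    poly([(-155,-55),(-45,-55),(-45,55),(-155,55)],.044,(255,0,0))
    poly([(-30,-55),(-30,55)],.034,(0,255,255))
    poly([(142,-45),(142,45),(187,45),(187,-45)],.068,(255,0,255))
    c=proj(n,[[*W(0),.03]])[0]*4;x,y=int(c[0]),int(c[1]);cv2.imwrite(f"pics/ov_{n}.png",q[max(0,y-300):y+300,x-300:x+300])
E
```

```text
-6 [(-192, -1.0), (-188, 6.0), (-184, 12.0), (-180, 12.0), (-176, 11.0), (-172, 12.0), (-168, 12.0), (-164, 41.0), (-160, 43.0), (-156, 43.0), (-152, 44.0), (-148, 44.0), (-60, 44.0), (-56, 46.0), (-52, 26.0), (-48, 12.0), (-44, 13.0), (-40, 13.0), (-36, 34.0), (-32, 34.0), (-28, 36.0), (-24, 35.0), (80, 34.0), (84, 35.0), (88, 34.0), (92, 34.0), (96, 41.0), (100, 35.0), (104, 43.0), (108, 56.0), (112, 57.0), (116, 57.0), (120, 55.0), (124, 34.0), (128, 34.0), (132, 35.0), (136, 54.0), (140, 69.0), (144, 69.0), (148, 70.0), (152, 80.0), (156, 80.0), (160, 80.0), (164, 80.0), (168, 70.0), (172, 69.0), (176, 69.0), (180, 68.0), (188, 1.0), (192, 1.0)]
-34 [(-192, -0.0), (-188, 10.0), (-184, 12.0), (-180, 11.0), (-176, 13.0), (-172, 12.0), (-168, 13.0), (-164, 41.0), (-160, 45.0), (-156, 43.0), (-152, 44.0), (-148, 44.0), (-60, 45.0), (-56, 44.0), (-52, 19.0), (-48, 12.0), (-44, 13.0), (-40, 12.0), (-36, 34.0), (-32, 34.0), (-28, 35.0), (-24, 35.0), (80, 35.0), (84, 35.0), (88, 34.0), (92, 34.0), (96, 34.0), (100, 48.0), (104, 49.0), (108, 56.0), (112, 56.0), (116, 55.0), (120, 54.0), (
[... 552 characters left out ...]
, (96, 33.0), (100, 48.0), (104, 50.0), (108, 57.0), (112, 55.0), (116, 56.0), (120, 54.0), (124, 43.0), (128, 50.0), (132, 48.0), (136, 64.0), (140, 69.0), (144, 68.0), (148, 68.0), (152, 68.0), (156, 67.0), (160, 69.0), (164, 68.0), (168, 69.0), (172, 70.0), (176, 68.0), (180, 66.0), (188, -0.0), (192, -0.0)]
tile L ((-90.95524597167969, -0.8146514892578125), (144.1932373046875, 129.9467315673828), 1.2906994819641113) 1766
jar [0.76921763 0.14696858 0.10438347] [-278.05346388  -81.63702894] [39.90476641 85.26769287]
beaker [ 0.76947486 -0.18418127  0.10325786] [-171.87991073   85.26769287] [ 39.90476641 296.6633972 ]
[0.73078279 0.08077251] [0.65010961 0.05399865] [ 0.4555449  -0.01057358]
```

```bash
sed -i 's/^O=np.array.*/O=np.array([.5552,.0225])-U*.005/' h.py; python3 - <<'E'
from h import *
print(L([[.7692,.147],[.7695,-.1842]]),'O',O)
z=np.load("pics/top0.npz");P=cloud('top',z['d'])
for n,(a,b,c,d) in(('jar',(112,148,162,196)),('beaker',(105,148,292,328))):
    Q=P[a:b,c:d].reshape(-1,3);Q=Q[(Q[:,2]>.05)&(Q[:,2]<.11)];print(n,np.median(Q,0),cv2.minAreaRect(Q[:,:2].astype(np.float32)),L(np.median(Q,0)))
print(W(-185),W(-100),W(105))
a=[]
for n in('top','scene'):
    q=np.load(f"pics/{n}0.npz")['p'][:,:,::-1].copy();q=cv2.resize(q,None,fx=4,fy=4,interpolation=cv2.INTER_CUBIC)
    def poly(pts,zz,col):
        X=np.array([[*W(*t),zz] for t in pts]);cv2.polylines(q,[np.int32(proj(n,X)*4+1.5)],True,col,1)
    poly([(-185,-75),(185,-75),(185,75),(-185,75)],.012,(0,0,255))
    poly([(-160,-58),(140,-58),(140,58),(-160,58)],.040,(0,160,0))
    poly([(-155,-55),(-45,-55),(-45,55),(-155,55)],.044,(255,0,0))
    poly([(-30,-55),(-30,55)],.034,(0,255,255))
    poly([(142,-45),(142,45),(187,45),(187,-45)],.068,(255,0,255))
    c=proj(n,[[*W(0),.03]])[0]*4;x,y=int(c[0]),int(c[1]);a.append(q[max(0,y-300):y+300,x-200:x+200])
cv2.imwrite("pics/ov.png",np.hstack(a))
E
```

```text
[[-237.32239673  -50.75535485]
 [-133.28359026  263.67978433]] O [0.55994548 0.02407493]
jar [0.77250369 0.14944757 0.08429393] ((0.7747762799263, 0.1528262197971344), (0.056704167276620865, 0.05390559881925583), 89.43571472167969) [-241.22886766  -52.03771541]
beaker [ 0.78305261 -0.18880382  0.08004616] ((0.768278181552887, -0.18375074863433838), (0.06803939491510391, 0.06880828738212585), 61.91826629638672) [-144.69617391  272.31814209]
[0.73552827 0.08234744] [0.6548551  0.05557358] [ 0.46029039 -0.00899865]
```

View pics/ov.png

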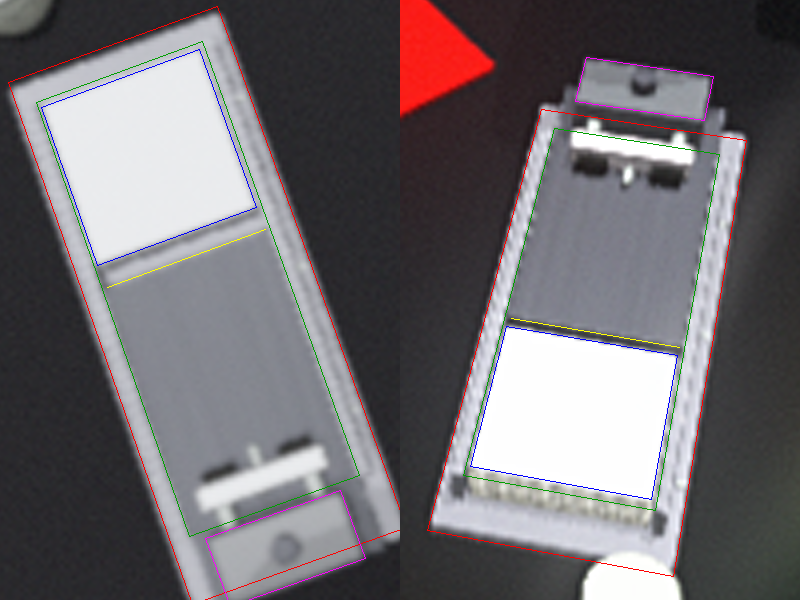

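The overlay agrees with the frame: tile outline, rails, deck edge and stop all line up. The pads are at about loader x = 104. The jar is at about loader (-238, -51) mm, so it stays clear of fingers opened 40 mm.

Emit:
{"op": "drive_tool", "data": {
  "targets": [
    {"x": 0.64,"y": 0.972,"az": -0.0034,"grip": 0.1},
    {"x": 0.64,"y": 0.972,"az": -0.0034,"grip": 0.1},
    {"x": 0.64,"y": 0.972,"az": -0.0034,"grip": 0.1},
    {"x": 0.64,"y": 0.972,"az": -0.0034,"grip": 0.1},
    {"x": 0.64,"y": 0.972,"az": -0.0034,"grip": 0.1},
    {"x": 0.64,"y": 0.972,"az": -0.0034,"grip": 0.1},
    {"x": 0.64,"y": 0.972,"az": -0.0034,"grip": 0.1},
    {"x": 0.64,"y": 0.972,"az": -0.0034,"grip": 0.1}
  ]
}}

```text
invalid input at $.targets[0]: expected keys x, y, z, ax, ay, az, grip
```

Emit:
{"op": "drive_tool", "data": {
  "targets": [
    {"x": 0.64,"y": 0.972,"grip": 0.1},
    {"x": 0.64,"y": 0.972,"grip": 0.1},
    {"x": 0.64,"y": 0.972,"grip": 0.1},
    {"x": 0.64,"y": 0.972,"grip": 0.1},
    {"x": 0.64,"y": 0.972,"grip": 0.1},
    {"x": 0.64,"y": 0.972,"grip": 0.1},
    {"x": 0.64,"y": 0.972,"grip": 0.1},
    {"x": 0.64,"y": 0.972,"grip": 0.1}
  ]
}}

```text
invalid input at $.targets[0]: expected keys x, y, z, ax, ay, az, grip
```

Emit:
{"op": "drive_tool", "data": {
  "targets": [
    {"x": 0.64,"y": 0.972,"grip": 0.1},
    {"x": 0.64,"y": 0.972,"grip": 0.1},
    {"x": 0.64,"y": 0.972,"grip": 0.1},
    {"x": 0.64,"y": 0.972,"grip": 0.1},
    {"x": 0.64,"y": 0.972,"grip": 0.1},
    {"x": 0.64,"y": 0.972,"grip": 0.1},
    {"x": 0.64,"y": 0.972,"grip": 0.1},
    {"x": 0.64,"y": 0.972,"grip": 0.1}
  ]
}}

```text
invalid input at $.targets[0]: expected keys x, y, z, ax, ay, az, grip
```

Emit:
{"op": "drive_tool", "data": {
  "targets": [
    {"x": 0,"grip": 0.1},
    {"x": 0,"grip": 0.1},
    {"x": 0,"grip": 0.1}
  ]
}}

```text
invalid input at $.targets[0]: expected keys x, y, z, ax, ay, az, grip
```

All keys are required.

Emit:
{"op": "drive_tool", "data": {
  "targets": [
    {"x": 0.64,"y": 0.972,"z": 0,"ax": 0,"ay": 0,"az": -0.0034,"grip": 0.1},
    {"x": 0.64,"y": 0.972,"z": 0,"ax": 0,"ay": 0,"az": -0.0034,"grip": 0.1},
    {"x": 0.64,"y": 0.972,"z": 0,"ax": 0,"ay": 0,"az": -0.0034,"grip": 0.1},
    {"x": 0.64,"y": 0.972,"z": 0,"ax": 0,"ay": 0,"az": -0.0034,"grip": 0.1},
    {"x": 0.64,"y": 0.972,"z": 0,"ax": 0,"ay": 0,"az": -0.0034,"grip": 0.1},
    {"x": 0.64,"y": 0.972,"z": 0,"ax": 0,"ay": 0,"az": -0.0034,"grip": 0.1},
    {"x": 0.64,"y": 0.972,"z": 0,"ax": 0,"ay": 0,"az": -0.0034,"grip": 0.1},
    {"x": 0.64,"y": 0.972,"z": 0,"ax": 0,"ay": 0,"az": -0.0034,"grip": 0.1}
  ]
}}

```text
clock: 0.77
tool_pos: [0.4206, -0.3853, 0.2264]
orientation: [0.811, -0.586, -0.0, -0.0]
ft_force: [-0.3, -0.2, 0.8]
width: 0.483
```

Emit:
{"op": "drive_tool", "data": {
  "targets": [
    {"x": 0.64,"y": 0.972,"z": 0,"ax": 0,"ay": 0,"az": 0,"grip": 0.1},
    {"x": 0.64,"y": 0.972,"z": 0,"ax": 0,"ay": 0,"az": 0,"grip": 0.1},
    {"x": 0.64,"y": 0.972,"z": 0,"ax": 0,"ay": 0,"az": 0,"grip": 0.1},
    {"x": 0.64,"y": 0.972,"z": 0,"ax": 0,"ay": 0,"az": 0,"grip": 0.1},
    {"x": 0.64,"y": 0.972,"z": 0,"ax": 0,"ay": 0,"az": 0,"grip": 0.1},
    {"x": 0.64,"y": 0.972,"z": 0,"ax": 0,"ay": 0,"az": 0,"grip": 0.1},
    {"x": 0.64,"y": 0.972,"z": 0,"ax": 0,"ay": 0,"az": 0,"grip": 0.1},
    {"x": 0.64,"y": 0.972,"z": 0,"ax": 0,"ay": 0,"az": 0,"grip": 0.1}
  ]
}}

```text
clock: 1.43
tool_pos: [0.5742, -0.152, 0.2264]
orientation: [0.811, -0.585, -0.0, 0.0]
ft_force: [0.4, -0.9, -0.0]
width: 0.451
```

Emit:
{"op": "drive_tool", "data": {
  "targets": [
    {"x": 0.64,"y": 0.972,"z": 0,"ax": 0,"ay": 0,"az": 0,"grip": 0.1},
    {"x": 0.64,"y": 0.972,"z": 0,"ax": 0,"ay": 0,"az": 0,"grip": 0.1},
    {"x": 0.64,"y": 0.972,"z": 0,"ax": 0,"ay": 0,"az": 0,"grip": 0.1},
    {"x": 0.64,"y": 0.972,"z": 0,"ax": 0,"ay": 0,"az": 0,"grip": 0.1},
    {"x": 0.64,"y": 0.972,"z": 0,"ax": 0,"ay": 0,"az": 0,"grip": 0.1},
    {"x": 0.64,"y": 0.972,"z": 0,"ax": 0,"ay": 0,"az": 0,"grip": 0.1},
    {"x": 0.64,"y": 0.972,"z": 0,"ax": 0,"ay": 0,"az": 0,"grip": 0.1},
    {"x": 0.64,"y": 0.972,"z": 0,"ax": 0,"ay": 0,"az": 0,"grip": 0.1}
  ]
}}

```text
clock: 2.1
tool_pos: [0.7279, 0.0813, 0.2262]
orientation: [0.811, -0.585, -0.0, 0.0]
ft_force: [-0.1, -0.1, 0.4]
width: 0.447
```

Emit:
{"op": "drive_tool", "data": {
  "targets": [
    {"x": 0,"y": 0,"z": 0,"ax": 0,"ay": 0,"az": 0,"grip": 0.1},
    {"x": 0,"y": 0,"z": 0,"ax": 0,"ay": 0,"az": 0,"grip": 0.1},
    {"x": 0,"y": 0,"z": 0,"ax": 0,"ay": 0,"az": 0,"grip": 0.1},
    {"x": 0,"y": 0,"z": 0,"ax": 0,"ay": 0,"az": 0,"grip": 0.1}
  ]
}}

```text
clock: 2.43
tool_pos: [0.7269, 0.0787, 0.2267]
orientation: [0.811, -0.586, -0.0, 0.0]
ft_force: [0.6, -0.2, -0.1]
width: 0.45
```

Emit:
{"op": "drive_tool", "data": {
  "targets": [
    {"x": 0,"y": 0,"z": -0.8,"ax": 0,"ay": 0,"az": 0,"grip": 0.1},
    {"x": 0,"y": 0,"z": -0.8,"ax": 0,"ay": 0,"az": 0,"grip": 0.1},
    {"x": 0,"y": 0,"z": -0.8,"ax": 0,"ay": 0,"az": 0,"grip": 0.1},
    {"x": 0,"y": 0,"z": -0.8,"ax": 0,"ay": 0,"az": 0,"grip": 0.1},
    {"x": 0,"y": 0,"z": 0,"ax": 0,"ay": 0,"az": 0,"grip": 0.1},
    {"x": 0,"y": 0,"z": 0,"ax": 0,"ay": 0,"az": 0,"grip": 0.1}
  ]
}}

```text
clock: 2.93
tool_pos: [0.7266, 0.0787, 0.1304]
orientation: [0.811, -0.586, -0.001, 0.001]
ft_force: [0.2, 0.3, 1.0]
width: 0.448
```

```bash
cat > snap.py <<'E'
import sys
from h import *
s=arm.get_state();print(s['tool_pos'],L(s['tool_pos']),s['ft_force'],s['clock'])
a=[]
for n,(r,c) in dict(scene=((130,330),(225,355)),top=((110,310),(150,280))).items():
    p,d=arm.grab_frame(n);np.savez(f"pics/{n}_{sys.argv[1]}.npz",p=p,d=d)
    a.append(cv2.resize(p[r[0]:r[1],c[0]:c[1],::-1],None,fx=3,fy=3,interpolation=cv2.INTER_CUBIC))
cv2.imwrite(f"pics/{sys.argv[1]}.png",np.hstack(a))
E
python3 snap.py s1
```

```text
[0.72659247 0.07872488 0.13039479] [-175.37800991    0.62350223] [0.154185   0.28460981 1.02250442] 2.9333
```

View pics/s1.png

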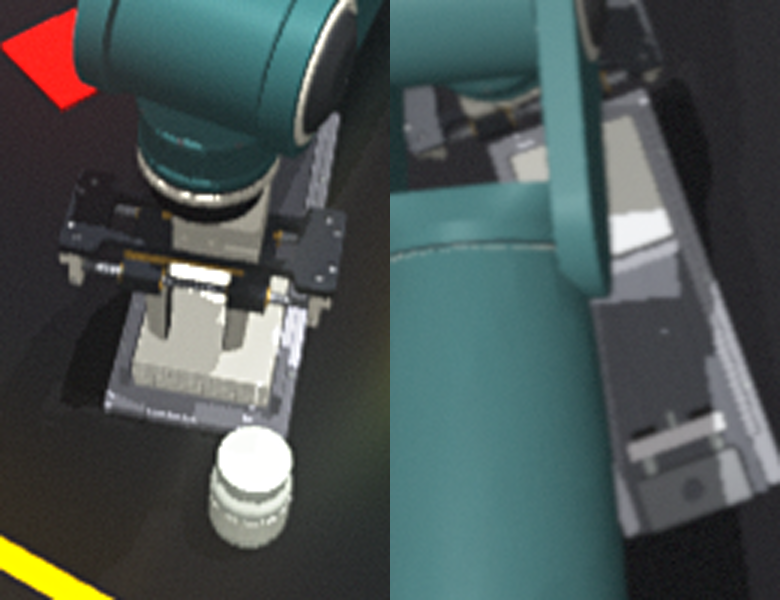

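The fingers hang just behind the stack's rear edge and the jar is clear. Descending.

Emit:
{"op": "drive_tool", "data": {
  "targets": [
    {"x": 0,"y": 0,"z": -0.6,"ax": 0,"ay": 0,"az": 0,"grip": 0.1},
    {"x": 0,"y": 0,"z": -0.6,"ax": 0,"ay": 0,"az": 0,"grip": 0.1},
    {"x": 0,"y": 0,"z": -0.6,"ax": 0,"ay": 0,"az": 0,"grip": 0.1},
    {"x": 0,"y": 0,"z": -0.6,"ax": 0,"ay": 0,"az": 0,"grip": 0.1},
    {"x": 0,"y": 0,"z": 0,"ax": 0,"ay": 0,"az": 0,"grip": 0.1},
    {"x": 0,"y": 0,"z": 0,"ax": 0,"ay": 0,"az": 0,"grip": 0.1}
  ]
}}

```text
clock: 3.53
tool_pos: [0.7276, 0.0795, 0.0599]
orientation: [0.811, -0.585, 0.0, -0.0]
ft_force: [-0.2, -0.1, 1.0]
width: 0.451
```

```bash
python3 snap.py s2; python3 - <<'E'
from h import *
d=np.load('pics/scene_s2.npz')['d'];P=cloud('scene',d);l=L(P)
for y0 in range(-48,48,8):
    m=(l[...,1]>y0)&(l[...,1]<y0+8)&(l[...,0]<-120)&(l[...,0]>-215)
    f=m&(P[...,2]>.055)&(P[...,2]<.085);t=m&(P[...,2]>.0415)&(P[...,2]<.0475)
    r=lambda k,a:(round(float(np.percentile(l[...,0][k],5)),1),int(k.sum())) if k.any() else None
    print(y0,'finger rear',r(f,0),'tile top rear',r(t,0))
E
```

```text
[0.72755702 0.07950387 0.05989776] [-176.53883586    0.18798656] [-0.23494341 -0.11687452  1.00892276] 3.5333
-48 finger rear None tile top rear (-153.1, 20)
-40 finger rear (-185.9, 3) tile top rear (-155.8, 13)
-32 finger rear (-186.7, 18) tile top rear (-154.3, 1)
-24 finger rear (-186.5, 21) tile top rear None
-16 finger rear None tile top rear (-154.6, 12)
-8 finger rear None tile top rear (-154.3, 23)
0 finger rear None tile top rear (-152.6, 27)
8 finger rear None tile top rear (-155.4, 25)
16 finger rear None tile top rear (-154.8, 26)
24 finger rear (-185.7, 32) tile top rear (-151.6, 12)
32 finger rear (-185.8, 20) tile top rear None
40 finger rear None tile top rear (-155.8, 1)
```

View pics/s2.png

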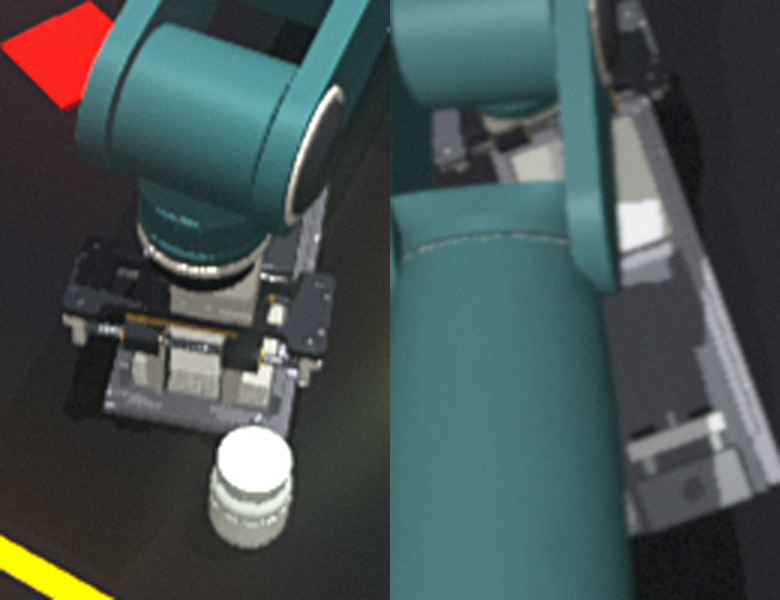

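Emit:
{"op": "drive_tool", "data": {
  "targets": [
    {"x": 0,"y": 0,"z": -0.22,"ax": 0,"ay": 0,"az": 0,"grip": 0.1},
    {"x": 0,"y": 0,"z": -0.22,"ax": 0,"ay": 0,"az": 0,"grip": 0.1},
    {"x": 0,"y": 0,"z": 0,"ax": 0,"ay": 0,"az": 0,"grip": 0.1},
    {"x": 0,"y": 0,"z": 0,"ax": 0,"ay": 0,"az": 0,"grip": 0.1},
    {"x": 0,"y": 0,"z": 0,"ax": 0,"ay": 0,"az": 0,"grip": 0.1}
  ]
}}

```text
clock: 4.05
tool_pos: [0.7273, 0.0796, 0.0455]
orientation: [0.811, -0.585, -0.0, 0.0]
ft_force: [-0.3, 0.1, 0.1]
width: 0.451
```

```bash
python3 - <<'E'
from h import *
s=arm.get_state();print(s['tool_pos'],L(s['tool_pos']),s['ft_force'])
E
```

```text
[0.72725644 0.07963028 0.0454947 ] [-1.76293371e+02 -2.66729037e-02] [-0.27295126  0.07108917  0.07057632]
```

Emit:
{"op": "drive_tool", "data": {
  "targets": [
    {"x": 0,"y": 0,"z": 0.025,"ax": 0,"ay": 0,"az": 0,"grip": 0.1},
    {"x": -0.095,"y": -0.0315,"z": 0,"ax": 0,"ay": 0,"az": 0,"grip": 0.1},
    {"x": -0.095,"y": -0.0315,"z": 0,"ax": 0,"ay": 0,"az": 0,"grip": 0.1},
    {"x": -0.0633,"y": -0.021,"z": 0,"ax": 0,"ay": 0,"az": 0,"grip": 0.1},
    {"x": -0.0633,"y": -0.021,"z": 0,"ax": 0,"ay": 0,"az": 0,"grip": 0.1}
  ]
}}

```text
clock: 4.47
tool_pos: [0.7174, 0.0764, 0.0463]
orientation: [0.811, -0.585, 0.0, -0.0]
ft_force: [0.0, 0.7, 0.5]
width: 0.45
```

Emit:
{"op": "drive_tool", "data": {
  "targets": [
    {"x": -0.0633,"y": -0.021,"z": 0,"ax": 0,"ay": 0,"az": 0,"grip": 0.1},
    {"x": -0.0633,"y": -0.021,"z": 0,"ax": 0,"ay": 0,"az": 0,"grip": 0.1},
    {"x": -0.0633,"y": -0.021,"z": 0,"ax": 0,"ay": 0,"az": 0,"grip": 0.1},
    {"x": -0.0633,"y": -0.021,"z": 0,"ax": 0,"ay": 0,"az": 0,"grip": 0.1}
  ]
}}

```text
clock: 4.8
tool_pos: [0.7101, 0.0739, 0.0463]
orientation: [0.811, -0.585, 0.0, -0.0]
ft_force: [1.6, 0.2, 0.0]
width: 0.45
```

Emit:
{"op": "drive_tool", "data": {
  "targets": [
    {"x": -0.0949,"y": -0.0315,"z": 0,"ax": 0,"ay": 0,"az": 0,"grip": 0.1},
    {"x": -0.0949,"y": -0.0315,"z": 0,"ax": 0,"ay": 0,"az": 0,"grip": 0.1},
    {"x": -0.0949,"y": -0.0315,"z": 0,"ax": 0,"ay": 0,"az": 0,"grip": 0.1},
    {"x": -0.0949,"y": -0.0315,"z": 0,"ax": 0,"ay": 0,"az": 0,"grip": 0.1},
    {"x": -0.0949,"y": -0.0315,"z": 0,"ax": 0,"ay": 0,"az": 0,"grip": 0.1},
    {"x": -0.0949,"y": -0.0315,"z": 0,"ax": 0,"ay": 0,"az": 0,"grip": 0.1}
  ]
}}

```text
clock: 5.3
tool_pos: [0.6928, 0.0682, 0.0463]
orientation: [0.811, -0.585, 0.0, -0.0]
ft_force: [2.5, 0.9, 0.8]
width: 0.449
```

```bash
python3 snap.py s3; python3 - <<'E'
from h import *
print(arm.get_state()['moment'])
for n in('top','scene'):
    d=np.load(f'pics/{n}_s3.npz')['d'];P=cloud(n,d);l=L(P)
    for y0 in (-50,-40,30,40):
        m=(l[...,1]>y0)&(l[...,1]<y0+10)&(P[...,2]>.04)&(P[...,2]<.0475)&(l[...,0]>-170)&(l[...,0]<40)
        if m.any():print(n,y0,np.percentile(l[...,0][m],[2,98]),np.median(P[...,2][m]))
E
```

```text
[0.69282637 0.06821186 0.04628765] [-1.40019274e+02 -3.44976435e-02] [2.53804382 0.9313722  0.75307843] 5.3
[ 0.01932982 -0.00678458  0.02523161]
top -50 [-115.33861922  -74.20689277] 0.04425996121615183
top -40 [-115.29556717  -73.15488352] 0.04403760201318252
top 30 [-88.6438862  -21.83684371] 0.04393527427807142
top 40 [-114.47803054  -22.08428246] 0.044016966276611
scene -50 [-130.79126202  -46.81291265] 0.044622282358476206
scene -40 [-139.43713201 -117.15090308] 0.04276215736017619
scene 30 [-148.06546277  -83.92297521] 0.044898230589461297
scene 40 [-148.35642509 -117.44176749] 0.04383222949228871
```

View pics/s3.png

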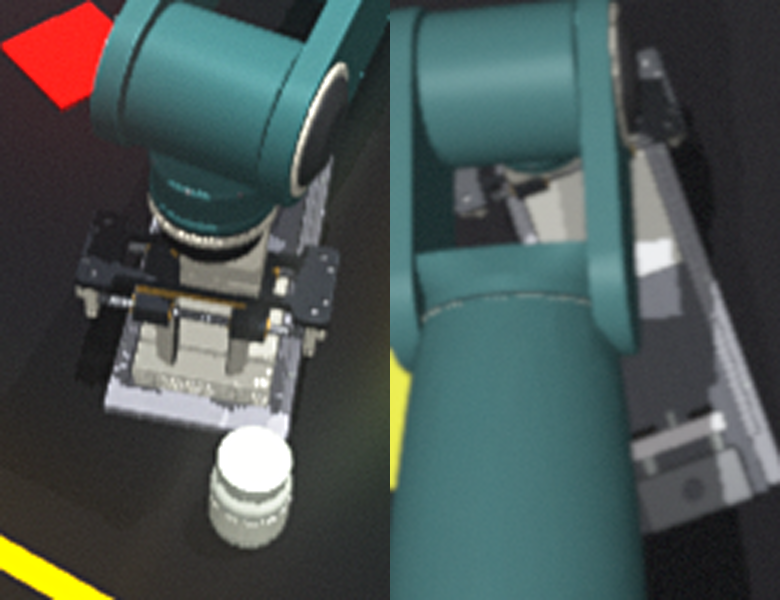

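The tile's front edge is over the deck at loader x ≈ -22, with about 2.6 N of resistance, and the lower tiles have not visibly moved. Pushing on.

Emit:
{"op": "drive_tool", "data": {
  "targets": [
    {"x": -0.1265,"y": -0.042,"z": 0,"ax": 0,"ay": 0,"az": 0,"grip": 0.1},
    {"x": -0.1265,"y": -0.042,"z": 0,"ax": 0,"ay": 0,"az": 0,"grip": 0.1},
    {"x": -0.1265,"y": -0.042,"z": 0,"ax": 0,"ay": 0,"az": 0,"grip": 0.1},
    {"x": -0.1265,"y": -0.042,"z": 0,"ax": 0,"ay": 0,"az": 0,"grip": 0.1},
    {"x": -0.1265,"y": -0.042,"z": 0,"ax": 0,"ay": 0,"az": 0,"grip": 0.1},
    {"x": -0.1265,"y": -0.042,"z": 0,"ax": 0,"ay": 0,"az": 0,"grip": 0.1},
    {"x": -0.1265,"y": -0.042,"z": 0,"ax": 0,"ay": 0,"az": 0,"grip": 0.1},
    {"x": -0.1265,"y": -0.042,"z": 0,"ax": 0,"ay": 0,"az": 0,"grip": 0.1}
  ]
}}

```text
clock: 6.07
tool_pos: [0.6623, 0.0581, 0.0462]
orientation: [0.811, -0.585, -0.0, 0.0]
ft_force: [1.1, 2.0, 0.0]
width: 0.451
```

Emit:
{"op": "drive_tool", "data": {
  "targets": [
    {"x": -0.1265,"y": -0.042,"z": 0,"ax": 0,"ay": 0,"az": 0,"grip": 0.1},
    {"x": -0.1265,"y": -0.042,"z": 0,"ax": 0,"ay": 0,"az": 0,"grip": 0.1},
    {"x": -0.1265,"y": -0.042,"z": 0,"ax": 0,"ay": 0,"az": 0,"grip": 0.1},
    {"x": -0.1265,"y": -0.042,"z": 0,"ax": 0,"ay": 0,"az": 0,"grip": 0.1},
    {"x": -0.1265,"y": -0.042,"z": 0,"ax": 0,"ay": 0,"az": 0,"grip": 0.1},
    {"x": -0.1265,"y": -0.042,"z": 0,"ax": 0,"ay": 0,"az": 0,"grip": 0.1},
    {"x": -0.1265,"y": -0.042,"z": 0,"ax": 0,"ay": 0,"az": 0,"grip": 0.1},
    {"x": -0.1265,"y": -0.042,"z": 0,"ax": 0,"ay": 0,"az": 0,"grip": 0.1}
  ]
}}

```text
clock: 6.73
tool_pos: [0.6318, 0.048, 0.046]
orientation: [0.811, -0.585, -0.0, 0.0]
ft_force: [0.8, 1.6, -0.8]
width: 0.452
```

Emit:
{"op": "drive_tool", "data": {
  "targets": [
    {"x": -0.1265,"y": -0.042,"z": 0,"ax": 0,"ay": 0,"az": 0,"grip": 0.1},
    {"x": -0.1265,"y": -0.042,"z": 0,"ax": 0,"ay": 0,"az": 0,"grip": 0.1},
    {"x": -0.1265,"y": -0.042,"z": 0,"ax": 0,"ay": 0,"az": 0,"grip": 0.1},
    {"x": -0.1265,"y": -0.042,"z": 0,"ax": 0,"ay": 0,"az": 0,"grip": 0.1},
    {"x": -0.1265,"y": -0.042,"z": 0,"ax": 0,"ay": 0,"az": 0,"grip": 0.1},
    {"x": -0.1265,"y": -0.042,"z": 0,"ax": 0,"ay": 0,"az": 0,"grip": 0.1},
    {"x": -0.1265,"y": -0.042,"z": 0,"ax": 0,"ay": 0,"az": 0,"grip": 0.1}
  ]
}}

```text
clock: 7.32
tool_pos: [0.6054, 0.0392, 0.0462]
orientation: [0.811, -0.585, 0.0, -0.0]
ft_force: [1.5, 0.8, -0.2]
width: 0.45
```

```bash
python3 snap.py s4; python3 - <<'E'
from h import *
for n in('top','scene'):
    d=np.load(f'pics/{n}_s4.npz')['d'];P=cloud(n,d);l=L(P)
    for y0 in range(-60,60,10):
        m=(l[...,1]>y0)&(l[...,1]<y0+10)&(P[...,2]>.034)&(P[...,2]<.0475)&(l[...,0]>-170)&(l[...,0]<100)
        m2=m&(P[...,2]>.0385)
        if m2.sum()>4:print(n,y0,np.percentile(l[...,0][m2],[2,98]),np.median(P[...,2][m2]))
E
```

```text
[0.60541379 0.03922019 0.04621165] [-47.92434523  -0.05239866] [ 1.53468339  0.75361045 -0.23126028] 7.3167
top -60 [-13.06773244  67.03744741] 0.04124949532533129
top -50 [-14.7148224  69.7824759] 0.04202060202381119
top -40 [-11.5428704   68.88331851] 0.0421345129916475
top -30 [-8.19773924 70.31169801] 0.0419559644028924
top -20 [-5.53650731 59.61525202] 0.042245323248790934
top -10 [-23.02598152  32.77107042] 0.04231762718396381
top 20 [-149.96325255   71.30145132] 0.042457674887299124
top 30 [11.67565284 69.9844345 ] 0.04233549862183483
top 40 [-6.57980929 70.35286903] 0.04240339992376385
top 50 [-150.60541328   95.16611336] 0.04099033215950132
scene -60 [-151.21803143   91.05239758] 0.04143789990116431
scene -50 [-126.28597693   56.9169332 ] 0.042239346379136955
scene -40 [-150.65518401  -14.85809163] 0.040617703416579054
scene -30 [-154.31722967  -55.6831077 ] 0.03933439667969507
scene -20 [-149.46049246   16.14980844] 0.04010924741704103
scene -10 [-138.06523518   20.72918911] 0.04236462208670644
scene 0 [-153.72396231   20.23464563] 0.041479027310845296
scene 10 [-151.7498483   20.2552339] 0.040961710408068175
scene 20 [-144.16062933   20.37351405] 0.041857751861086534
scene 30 [-153.08040909   16.87256962] 0.03916021831348798
scene 40 [-152.6582202   -16.79443631] 0.03972575130765904
scene 50 [-152.19208428  -15.66713856] 0.04083657010061836
```

View pics/s4.png

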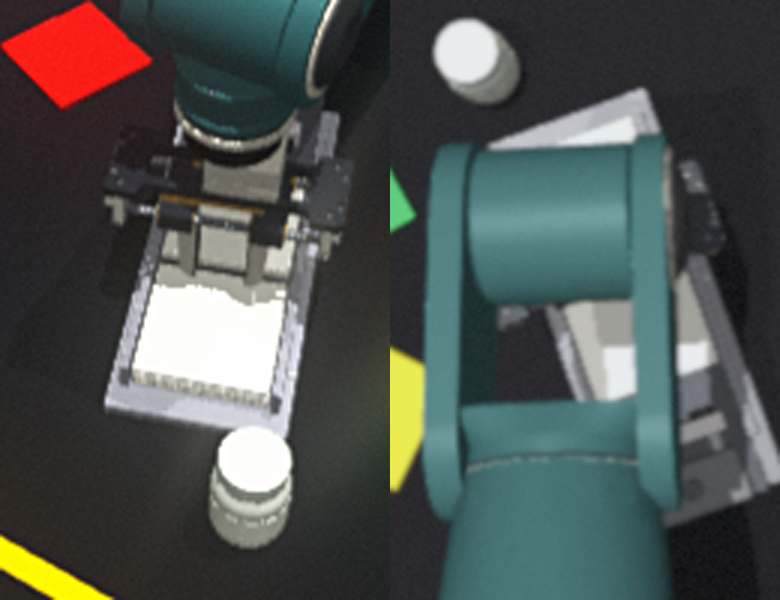

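The tile lies flat on the deck with its top at 42 mm and its front edge at x ≈ 70.5. The second tile is still on the stack. About 33 mm remains to the pads.

Emit:
{"op": "drive_tool", "data": {
  "targets": [
    {"x": -0.0949,"y": -0.0315,"z": 0,"ax": 0,"ay": 0,"az": 0,"grip": 0.1},
    {"x": -0.0949,"y": -0.0315,"z": 0,"ax": 0,"ay": 0,"az": 0,"grip": 0.1},
    {"x": -0.0949,"y": -0.0315,"z": 0,"ax": 0,"ay": 0,"az": 0,"grip": 0.1},
    {"x": -0.0949,"y": -0.0315,"z": 0,"ax": 0,"ay": 0,"az": 0,"grip": 0.1},
    {"x": -0.0949,"y": -0.0315,"z": 0,"ax": 0,"ay": 0,"az": 0,"grip": 0.1},
    {"x": -0.0949,"y": -0.0315,"z": 0,"ax": 0,"ay": 0,"az": 0,"grip": 0.1},
    {"x": -0.0949,"y": -0.0315,"z": 0,"ax": 0,"ay": 0,"az": 0,"grip": 0.1}
  ]
}}

```text
clock: 8.0
tool_pos: [0.5857, 0.0326, 0.0463]
orientation: [0.811, -0.585, 0.0, -0.0]
ft_force: [2.0, 1.0, 1.6]
width: 0.451
```

Emit:
{"op": "drive_tool", "data": {
  "targets": [
    {"x": -0.0316,"y": -0.0105,"z": 0,"ax": 0,"ay": 0,"az": 0,"grip": 0.1},
    {"x": -0.0316,"y": -0.0105,"z": 0,"ax": 0,"ay": 0,"az": 0,"grip": 0.1},
    {"x": -0.0316,"y": -0.0105,"z": 0,"ax": 0,"ay": 0,"az": 0,"grip": 0.1},
    {"x": 0,"y": 0,"z": 0,"ax": 0,"ay": 0,"az": 0,"grip": 0.1},
    {"x": 0,"y": 0,"z": 0,"ax": 0,"ay": 0,"az": 0,"grip": 0.1}
  ]
}}

```text
clock: 8.42
tool_pos: [0.5829, 0.0317, 0.0461]
orientation: [0.811, -0.585, -0.0, 0.0]
ft_force: [1.3, 0.3, 0.4]
width: 0.449
```

```bash
cat > f.py <<'E'
from h import *
s=arm.get_state();print(round(float(s['clock']),2),'L',L(s['tool_pos']).round(2),'z',s['tool_pos'][2].round(4),'F along -U',(s['ft_force'][:2]@-U).round(2),'Fv',(s['ft_force'][:2]@V).round(2),'Fz',s['ft_force'][2].round(2))
E
python3 f.py
```

```text
8.42 L [-24.2   -0.04] z 0.0461 F along -U 1.29 Fv 0.07 Fz 0.41
```

Emit:
{"op": "drive_tool", "data": {
  "targets": [
    {"x": -0.0158,"y": -0.00525,"z": 0,"ax": 0,"ay": 0,"az": 0,"grip": 0.1},
    {"x": -0.0158,"y": -0.00525,"z": 0,"ax": 0,"ay": 0,"az": 0,"grip": 0.1},
    {"x": -0.0158,"y": -0.00525,"z": 0,"ax": 0,"ay": 0,"az": 0,"grip": 0.1},
    {"x": -0.0158,"y": -0.00525,"z": 0,"ax": 0,"ay": 0,"az": 0,"grip": 0.1}
  ]
}}

```text
clock: 8.75
tool_pos: [0.581, 0.0311, 0.0461]
orientation: [0.811, -0.585, -0.0, 0.0]
ft_force: [1.1, -0.4, -0.4]
width: 0.45
```

```bash
python3 f.py
```

```text
8.75 L [-22.21  -0.08] z 0.0461 F along -U 0.96 Fv 0.73 Fz -0.36
```

Emit:
{"op": "drive_tool", "data": {
  "targets": [
    {"x": -0.0158,"y": -0.00525,"z": 0,"ax": 0,"ay": 0,"az": 0,"grip": 0.1},
    {"x": -0.0158,"y": -0.00525,"z": 0,"ax": 0,"ay": 0,"az": 0,"grip": 0.1},
    {"x": -0.0158,"y": -0.00525,"z": 0,"ax": 0,"ay": 0,"az": 0,"grip": 0.1},
    {"x": -0.0158,"y": -0.00525,"z": 0,"ax": 0,"ay": 0,"az": 0,"grip": 0.1}
  ]
}}

```text
clock: 9.08
tool_pos: [0.5791, 0.0305, 0.0461]
orientation: [0.811, -0.585, -0.0, 0.0]
ft_force: [1.3, 0.8, -0.6]
width: 0.446
```

```bash
python3 f.py
```

```text
9.08 L [-20.21  -0.05] z 0.0461 F along -U 1.45 Fv -0.34 Fz -0.6
```

Emit:
{"op": "drive_tool", "data": {
  "targets": [
    {"x": -0.0158,"y": -0.00525,"z": 0,"ax": 0,"ay": 0,"az": 0,"grip": 0.1},
    {"x": -0.0158,"y": -0.00525,"z": 0,"ax": 0,"ay": 0,"az": 0,"grip": 0.1},
    {"x": -0.0158,"y": -0.00525,"z": 0,"ax": 0,"ay": 0,"az": 0,"grip": 0.1},
    {"x": -0.0158,"y": -0.00525,"z": 0,"ax": 0,"ay": 0,"az": 0,"grip": 0.1}
  ]
}}

```text
clock: 9.42
tool_pos: [0.5773, 0.0298, 0.0462]
orientation: [0.811, -0.585, -0.0, 0.0]
ft_force: [0.6, 0.4, -0.1]
width: 0.448
```

```bash
python3 f.py
```

```text
9.42 L [-18.24  -0.  ] z 0.0462 F along -U 0.68 Fv -0.22 Fz -0.08
```

Emit:
{"op": "drive_tool", "data": {
  "targets": [
    {"x": -0.0158,"y": -0.00525,"z": 0,"ax": 0,"ay": 0,"az": 0,"grip": 0.1},
    {"x": -0.0158,"y": -0.00525,"z": 0,"ax": 0,"ay": 0,"az": 0,"grip": 0.1},
    {"x": -0.0158,"y": -0.00525,"z": 0,"ax": 0,"ay": 0,"az": 0,"grip": 0.1},
    {"x": -0.0158,"y": -0.00525,"z": 0,"ax": 0,"ay": 0,"az": 0,"grip": 0.1}
  ]
}}

```text
clock: 9.75
tool_pos: [0.5754, 0.0292, 0.0462]
orientation: [0.811, -0.585, -0.0, 0.0]
ft_force: [1.0, 0.8, -1.3]
width: 0.451
```

```bash
python3 f.py
```

```text
9.75 L [-16.25  -0.03] z 0.0462 F along -U 1.2 Fv -0.43 Fz -1.31
```

Emit:
{"op": "drive_tool", "data": {
  "targets": [
    {"x": -0.0158,"y": -0.00525,"z": 0,"ax": 0,"ay": 0,"az": 0,"grip": 0.1},
    {"x": -0.0158,"y": -0.00525,"z": 0,"ax": 0,"ay": 0,"az": 0,"grip": 0.1},
    {"x": -0.0158,"y": -0.00525,"z": 0,"ax": 0,"ay": 0,"az": 0,"grip": 0.1},
    {"x": -0.0158,"y": -0.00525,"z": 0,"ax": 0,"ay": 0,"az": 0,"grip": 0.1}
  ]
}}

```text
clock: 10.08
tool_pos: [0.5737, 0.0287, 0.0463]
orientation: [0.811, -0.585, 0.0, -0.0]
ft_force: [2.7, 2.1, -0.9]
width: 0.448
```

```bash
python3 f.py
```

```text
10.08 L [-14.49  -0.08] z 0.0463 F along -U 3.19 Fv -1.18 Fz -0.87
```

Contact has begun, so I'll use smaller steps.

Emit:
{"op": "drive_tool", "data": {
  "targets": [
    {"x": -0.0095,"y": -0.00315,"z": 0,"ax": 0,"ay": 0,"az": 0,"grip": 0.1},
    {"x": -0.0095,"y": -0.00315,"z": 0,"ax": 0,"ay": 0,"az": 0,"grip": 0.1},
    {"x": 0,"y": 0,"z": 0,"ax": 0,"ay": 0,"az": 0,"grip": 0.1}
  ]
}}

```text
clock: 10.33
tool_pos: [0.5733, 0.0285, 0.0464]
orientation: [0.811, -0.585, 0.0, -0.0]
ft_force: [4.5, 2.5, -1.5]
width: 0.452
```

```bash
python3 f.py
```

```text
10.33 L [-14.06  -0.02] z 0.0464 F along -U 5.04 Fv -0.98 Fz -1.52
```

Emit:
{"op": "drive_tool", "data": {
  "targets": [
    {"x": -0.0127,"y": -0.0042,"z": 0,"ax": 0,"ay": 0,"az": 0,"grip": 0.1},
    {"x": -0.0127,"y": -0.0042,"z": 0,"ax": 0,"ay": 0,"az": 0,"grip": 0.1},
    {"x": -0.0127,"y": -0.0042,"z": 0,"ax": 0,"ay": 0,"az": 0,"grip": 0.1}
  ]
}}

```text
clock: 10.58
tool_pos: [0.5725, 0.0283, 0.0466]
orientation: [0.811, -0.585, 0.001, -0.001]
ft_force: [8.0, 3.5, -0.7]
width: 0.445
```

```bash
python3 f.py
```

```text
10.58 L [-13.25  -0.02] z 0.0466 F along -U 8.67 Fv -0.77 Fz -0.71
```

Emit:
{"op": "drive_tool", "data": {
  "targets": [
    {"x": -0.0127,"y": -0.0042,"z": 0,"ax": 0,"ay": 0,"az": 0,"grip": 0.1},
    {"x": -0.0127,"y": -0.0042,"z": 0,"ax": 0,"ay": 0,"az": 0,"grip": 0.1},
    {"x": 0,"y": 0,"z": 0,"ax": 0,"ay": 0,"az": 0,"grip": 0.1}
  ]
}}

```text
clock: 10.83
tool_pos: [0.5721, 0.0281, 0.0468]
orientation: [0.811, -0.585, 0.001, -0.001]
ft_force: [8.7, 4.2, -0.8]
width: 0.454
```

```bash
python3 f.py
```

```text
10.83 L [-1.281e+01  1.000e-02] z 0.0468 F along -U 9.58 Fv -1.24 Fz -0.77
```

Adding a little more, then holding for about 1.2 s.

Emit:
{"op": "drive_tool", "data": {
  "targets": [
    {"x": -0.0127,"y": -0.0042,"z": 0,"ax": 0,"ay": 0,"az": 0,"grip": 0.1},
    {"x": 0,"y": 0,"z": 0,"ax": 0,"ay": 0,"az": 0,"grip": 0.1},
    {"x": 0,"y": 0,"z": 0,"ax": 0,"ay": 0,"az": 0,"grip": 0.1},
    {"x": 0,"y": 0,"z": 0,"ax": 0,"ay": 0,"az": 0,"grip": 0.1},
    {"x": 0,"y": 0,"z": 0,"ax": 0,"ay": 0,"az": 0,"grip": 0.1},
    {"x": 0,"y": 0,"z": 0,"ax": 0,"ay": 0,"az": 0,"grip": 0.1}
  ]
}}

```text
clock: 11.33
tool_pos: [0.5719, 0.028, 0.0469]
orientation: [0.811, -0.585, 0.001, -0.001]
ft_force: [10.4, 4.5, -0.3]
width: 0.45
```

```bash
python3 f.py
```

```text
11.33 L [-12.58   0.04] z 0.0469 F along -U 11.23 Fv -0.98 Fz -0.29
```

Emit:
{"op": "drive_tool", "data": {
  "targets": [
    {"x": 0,"y": 0,"z": 0,"ax": 0,"ay": 0,"az": 0,"grip": 0.1},
    {"x": 0,"y": 0,"z": 0,"ax": 0,"ay": 0,"az": 0,"grip": 0.1},
    {"x": 0,"y": 0,"z": 0,"ax": 0,"ay": 0,"az": 0,"grip": 0.1},
    {"x": 0,"y": 0,"z": 0,"ax": 0,"ay": 0,"az": 0,"grip": 0.1},
    {"x": 0,"y": 0,"z": 0,"ax": 0,"ay": 0,"az": 0,"grip": 0.1},
    {"x": 0,"y": 0,"z": 0,"ax": 0,"ay": 0,"az": 0,"grip": 0.1},
    {"x": 0,"y": 0,"z": 0,"ax": 0,"ay": 0,"az": 0,"grip": 0.1},
    {"x": 0,"y": 0,"z": 0,"ax": 0,"ay": 0,"az": 0,"grip": 0.1}
  ]
}}

```text
clock: 12.0
tool_pos: [0.5719, 0.028, 0.047]
orientation: [0.811, -0.585, 0.001, -0.001]
ft_force: [10.2, 3.9, -0.9]
width: 0.45
```

```bash
python3 f.py
```

```text
12.0 L [-12.62   0.02] z 0.047 F along -U 10.92 Fv -0.53 Fz -0.95
```

Emit:
{"op": "drive_tool", "data": {
  "targets": [
    {"x": 0.0158,"y": 0.00525,"z": 0,"ax": 0,"ay": 0,"az": 0,"grip": 0.1},
    {"x": 0.0158,"y": 0.00525,"z": 0,"ax": 0,"ay": 0,"az": 0,"grip": 0.1},
    {"x": 0.0158,"y": 0.00525,"z": 0,"ax": 0,"ay": 0,"az": 0,"grip": 0.1},
    {"x": 0.0158,"y": 0.00525,"z": 0,"ax": 0,"ay": 0,"az": 0,"grip": 0.1},
    {"x": 0.0158,"y": 0.00525,"z": 0,"ax": 0,"ay": 0,"az": 0,"grip": 0.1},
    {"x": 0.0158,"y": 0.00525,"z": 0,"ax": 0,"ay": 0,"az": 0,"grip": 0.1},
    {"x": 0.0158,"y": 0.00525,"z": 0,"ax": 0,"ay": 0,"az": 0,"grip": 0.1},
    {"x": 0.0158,"y": 0.00525,"z": 0,"ax": 0,"ay": 0,"az": 0,"grip": 0.1}
  ]
}}

```text
clock: 12.67
tool_pos: [0.5742, 0.0289, 0.0461]
orientation: [0.811, -0.585, -0.0, 0.0]
ft_force: [-0.0, -0.6, -0.3]
width: 0.452
```

```bash
python3 f.py
```

```text
12.67 L [-15.07  -0.05] z 0.0461 F along -U -0.21 Fv 0.52 Fz -0.34
```

Emit:
{"op": "drive_tool", "data": {
  "targets": [
    {"x": 0.0316,"y": 0.0105,"z": 0,"ax": 0,"ay": 0,"az": 0,"grip": 0.1},
    {"x": 0.0316,"y": 0.0105,"z": 0,"ax": 0,"ay": 0,"az": 0,"grip": 0.1},
    {"x": 0.0633,"y": 0.021,"z": 0,"ax": 0,"ay": 0,"az": 0,"grip": 0.1},
    {"x": 0.0633,"y": 0.021,"z": 0,"ax": 0,"ay": 0,"az": 0,"grip": 0.1},
    {"x": 0.0633,"y": 0.021,"z": 0,"ax": 0,"ay": 0,"az": 0,"grip": 0.1},
    {"x": 0,"y": 0,"z": 0,"ax": 0,"ay": 0,"az": 0,"grip": 0.1}
  ]
}}

```text
clock: 13.17
tool_pos: [0.5824, 0.0316, 0.0462]
orientation: [0.811, -0.585, -0.0, 0.0]
ft_force: [-0.6, 0.3, -0.7]
width: 0.448
```

```bash
python3 f.py; python3 snap.py s5
```

```text
13.17 L [-23.66  -0.04] z 0.0462 F along -U -0.48 Fv -0.48 Fz -0.72
[0.58238898 0.03156683 0.04616862] [-23.66088958  -0.04113239] [-0.61024643  0.30538731 -0.72403468] 13.1667
```

View pics/s5.png

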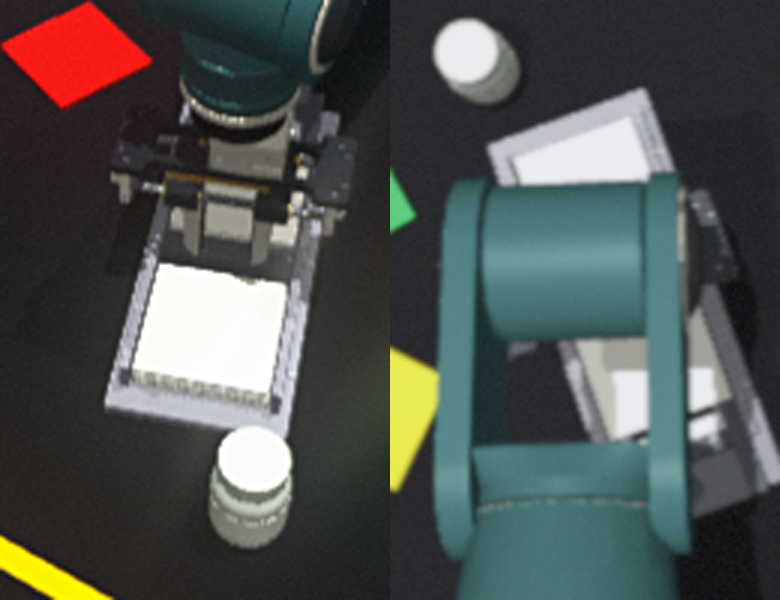

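The fingers are free of the tile, with the force near 0. Next I'll lift straight up and swing the arm away towards -y, passing high over the mouse and beaker.

Emit:
{"op": "drive_tool", "data": {
  "targets": [
    {"x": 0,"y": 0,"z": 0.5,"ax": 0,"ay": 0,"az": 0,"grip": 0.1},
    {"x": 0,"y": 0,"z": 0.9,"ax": 0,"ay": 0,"az": 0,"grip": 0.1},
    {"x": 0,"y": 0,"z": 0.9,"ax": 0,"ay": 0,"az": 0,"grip": 0.1},
    {"x": 0,"y": 0,"z": 0.9,"ax": 0,"ay": 0,"az": 0,"grip": 0.1},
    {"x": 0,"y": 0,"z": 0.9,"ax": 0,"ay": 0,"az": 0,"grip": 0.1},
    {"x": 0,"y": 0,"z": 0.9,"ax": 0,"ay": 0,"az": 0,"grip": 0.1},
    {"x": 0,"y": 0,"z": 0.9,"ax": 0,"ay": 0,"az": 0,"grip": 0.1}
  ]
}}

```text
clock: 13.85
tool_pos: [0.5818, 0.0314, 0.2246]
orientation: [0.811, -0.585, 0.0, -0.0]
ft_force: [1.1, -0.0, 0.6]
width: 0.45
```

Emit:
{"op": "drive_tool", "data": {
  "targets": [
    {"x": 0,"y": -0.95,"z": 0,"ax": 0,"ay": 0,"az": 0,"grip": 0.1},
    {"x": 0,"y": -0.95,"z": 0,"ax": 0,"ay": 0,"az": 0,"grip": 0.1},
    {"x": 0,"y": -0.95,"z": 0,"ax": 0,"ay": 0,"az": 0,"grip": 0.1},
    {"x": 0,"y": -0.95,"z": 0,"ax": 0,"ay": 0,"az": 0,"grip": 0.1},
    {"x": 0,"y": -0.95,"z": 0,"ax": 0,"ay": 0,"az": 0,"grip": 0.1},
    {"x": 0,"y": -0.95,"z": 0,"ax": 0,"ay": 0,"az": 0,"grip": 0.1},
    {"x": 0,"y": -0.95,"z": 0,"ax": 0,"ay": 0,"az": 0,"grip": 0.1},
    {"x": 0,"y": -0.95,"z": 0,"ax": 0,"ay": 0,"az": 0,"grip": 0.1}
  ]
}}

```text
clock: 14.52
tool_pos: [0.5818, -0.198, 0.2233]
orientation: [0.811, -0.585, 0.0, -0.0]
ft_force: [0.4, 0.4, 0.4]
width: 0.452
```

Emit:
{"op": "drive_tool", "data": {
  "targets": [
    {"x": -0.5,"y": -0.8,"z": 0,"ax": 0,"ay": 0,"az": 0,"grip": 0.1},
    {"x": -0.5,"y": -0.8,"z": 0,"ax": 0,"ay": 0,"az": 0,"grip": 0.1},
    {"x": -0.5,"y": -0.8,"z": 0,"ax": 0,"ay": 0,"az": 0,"grip": 0.1},
    {"x": -0.5,"y": -0.8,"z": 0,"ax": 0,"ay": 0,"az": 0,"grip": 0.1},
    {"x": -0.5,"y": -0.8,"z": 0,"ax": 0,"ay": 0,"az": 0,"grip": 0.1},
    {"x": -0.5,"y": -0.8,"z": 0,"ax": 0,"ay": 0,"az": 0,"grip": 0.1},
    {"x": -0.5,"y": -0.8,"z": 0,"ax": 0,"ay": 0,"az": 0,"grip": 0.1},
    {"x": -0.5,"y": -0.8,"z": 0,"ax": 0,"ay": 0,"az": 0,"grip": 0.1}
  ]
}}

```text
clock: 15.18
tool_pos: [0.4611, -0.3896, 0.2233]
orientation: [0.811, -0.585, 0.0, 0.0]
ft_force: [0.4, -0.8, -0.4]
width: 0.451
```

Emit:
{"op": "drive_tool", "data": {
  "targets": [
    {"x": -0.5,"y": -0.8,"z": 0,"ax": 0,"ay": 0,"az": 0,"grip": 0.1},
    {"x": -0.5,"y": -0.8,"z": 0,"ax": 0,"ay": 0,"az": 0,"grip": 0.1},
    {"x": -0.5,"y": -0.8,"z": 0,"ax": 0,"ay": 0,"az": 0,"grip": 0.1},
    {"x": -0.5,"y": -0.8,"z": 0,"ax": 0,"ay": 0,"az": 0,"grip": 0.1},
    {"x": 0,"y": 0,"z": 0,"ax": 0,"ay": 0,"az": 0,"grip": 0.1},
    {"x": 0,"y": 0,"z": 0,"ax": 0,"ay": 0,"az": 0,"grip": 0.1},
    {"x": 0,"y": 0,"z": 0,"ax": 0,"ay": 0,"az": 0,"grip": 0.1}
  ]
}}

```text
clock: 15.77
tool_pos: [0.4021, -0.4843, 0.2231]
orientation: [0.811, -0.585, -0.0, -0.0]
ft_force: [-0.1, -0.2, 0.1]
width: 0.45
```

```bash
python3 snap.py s6; python3 - <<'E'
from h import *
for n in('top','scene'):
    z=np.load(f'pics/{n}_s6.npz');P=cloud(n,z['d']);l=L(P)
    for a,b,zl,zh in((-30,120,.0385,.0455),(-170,-35,.033,.0395)):
      for y0 in (-50,-32,-20,-6,6,20,38):
        m=(l[...,1]>y0)&(l[...,1]<y0+12)&(P[...,2]>zl)&(P[...,2]<zh)&(l[...,0]>a)&(l[...,0]<b)
        if m.any():print(n,y0,np.percentile(l[...,0][m],[2,98]).round(1),np.median(P[...,2][m]).round(4))
E
```

```text
[ 0.40214689 -0.48429425  0.22309424] [309.89547045 432.78680193] [-0.10659628 -0.23301383  0.10663793] 15.7667
top -50 [ -2.9 102.2] 0.0422
top -32 [ -2.6 104. ] 0.042
top -20 [ -3.5 103.4] 0.0422
top -6 [ -2.8 108.7] 0.0419
top 6 [ -2.5 103.6] 0.0422
top 20 [ -2.8 103.5] 0.0421
top 38 [ -4.4 100.7] 0.0421
top -50 [-152.7  -47.6] 0.0364
top -32 [-153.6  -48.3] 0.0363
top -20 [-152.9  -47.3] 0.0363
top -6 [-152.9  -47.7] 0.0362
top 6 [-152.   -48.1] 0.036
top 20 [-153.1  -47.9] 0.0363
top 38 [-152.6  -49.5] 0.0361
scene -50 [ -3.7 102.4] 0.0427
scene -32 [ -5.  106.2] 0.0431
scene -20 [ -5.7 105.8] 0.0426
scene -6 [ -4.1 114.8] 0.0431
scene 6 [-14.1 113.2] 0.043
scene 20 [ -5.  105.2] 0.0431
scene 38 [ -4.7 104.5] 0.0429
scene -50 [-154.1  -47.7] 0.0366
scene -32 [-154.1  -48.1] 0.0367
scene -20 [-153.7  -47.3] 0.0369
scene -6 [-153.4  -46.7] 0.0365
scene 6 [-154.9  -48.7] 0.0367
scene 20 [-154.2  -47.6] 0.0368
scene 38 [-154.1  -48.9] 0.0368
```

View pics/s6.png

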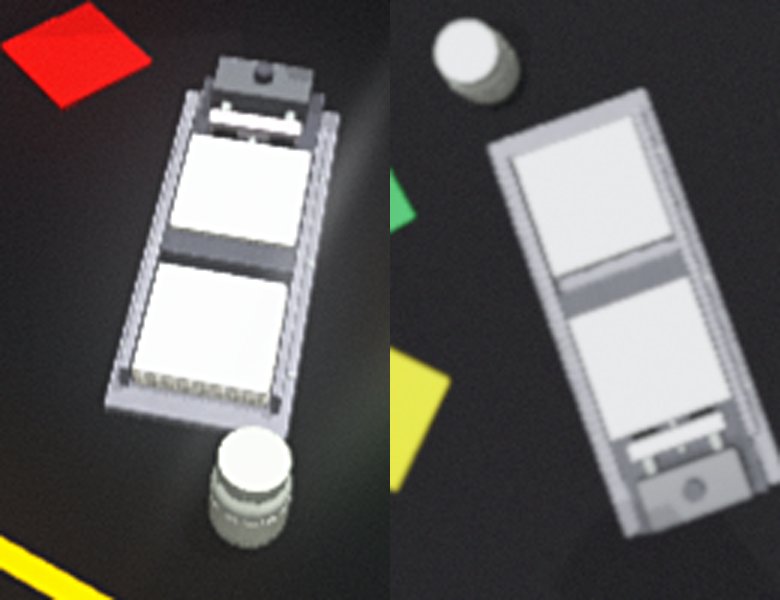

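The tile is flat near the pads, and the second tile is still on the stack. I'll zoom in on the pad gap.

```bash
python3 - <<'E'
from h import *
a=[]
for n,(r,c) in dict(scene=((145,225),(275,345)),top=((200,280),(215,285))).items():
    p=np.load(f"pics/{n}_s6.npz")['p'];q=np.load(f"pics/{n}0.npz")['p']
    for k in(q,p):a.append(cv2.resize(k[r[0]:r[1],c[0]:c[1],::-1],(400,300) if 0 else (390,300),interpolation=cv2.INTER_CUBIC))
cv2.imwrite("pics/z.png",np.vstack([np.hstack(a[:2]),np.hstack(a[2:])]))
# image-based shift check of tile_second, jar, beaker, mouse
for n,(a0,b0,c0,d0) in dict(jar=(105,155,155,200),beaker=(100,150,285,330),mouse=(200,250,370,410)).items():
    x=[cv2.cvtColor(np.load(f"pics/top{s}.npz")['p'],cv2.COLOR_RGB2GRAY)[a0:b0,c0:d0].astype(np.float32) for s in('0','_s6')]
    print(n,cv2.phaseCorrelate(x[0],x[1]))
p=np.load("pics/top_s6.npz")['p'];P=cloud('top',np.load("pics/top_s6.npz")['d']);l=L(P)
m=(p.min(-1)>170)&(P[...,2]>.0385)&(P[...,2]<.046)&(l[...,0]>-30)&(l[...,0]<108)&(abs(l[...,1])<58)
cn,lab,st,ce=cv2.connectedComponentsWithStats(cv2.morphologyEx(m.astype(np.uint8),cv2.MORPH_OPEN,np.ones((5,5))))
i=1+np.argmax(st[1:,4]);print(cv2.minAreaRect(l[lab==i].astype(np.float32)),l[lab==i].mean(0))
E
```

```text
jar ((0.46472204700705433, 0.014938438563433465), 0.9975543960995145)
beaker ((0.4954864072636269, 0.01848070928470591), 0.8492169994778104)
mouse ((-0.006456334798333074, -0.020361904322747648), 0.9775546652078628)
((51.08951187133789, 2.2258033752441406), (107.15098571777344, 109.31336975097656), 4.629437446594238) [49.17732335  2.17073118]
```

View pics/z.png

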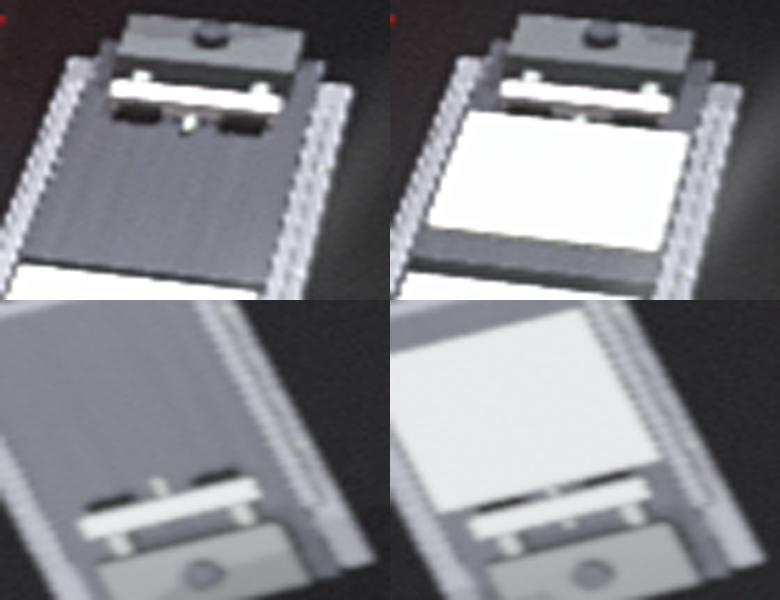

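The zoom shows the tile's front edge against both black pads. The pin is pushed in, and its rear end now shows behind the nose. Handing in.

```bash
python3 -c "
from station import arm
print(arm.get_state()['clock'],abs(arm.get_state()['qvel']).max()); print(arm.sign_off())"
```

```text
15.8667 0.003453986861346037
the job is handed in; nothing more can be done
None
```

I slid the white top tile along the guides onto the deck and pressed it against the stop. I then backed the fingers off slowly, lifted the arm clear, and handed in at 15.9 s. Sign-off gives no verdict.

**Press:** The wrist force read 11.2 N and then 10.9 N during a hold of about 1.2 s. After taking off about 1 to 1.5 N of sliding friction, that is roughly 10 N on the stop. The highest reading at any check was about 11 N.

**Tile at the end:** Its top is at about 42 mm, so it lies flat on the deck. The front edge is at loader x ≈ 104 mm, against both rubber pads, and the feeler pin is pushed through the nose. I judged the pin and pad contact from the pictures, because no direct reading is available.

**Lower tiles:** The second tile's edges measure about -153 and -48 mm in loader x, against an expected -155 and -45 mm. I had no view of it before the push, and the shortfall is at the level of the depth noise. I did not measure the third and bottom tiles separately.

**Bystanders:** The mouse shows no shift. The image comparison gave about half a pixel (roughly 1 mm) for the jar and the beaker, which I take as an artefact because nothing came near them.

**A check that disagreed:** A rectangle fitted to the tile in the final top picture gave a 4.6° turn and 107 x 109 mm. The direct edge measurements across the tile show it square to within about 1°, so I put this down to stray depth pixels.

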